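Put the rusks back and close the breakfast jars

TASK

Clear up after breakfast: pick up the two rusk fingers from the black board together in one grasp and lay them side by side back in the white enamel box, then close the box and both stoneware jars, each with the wooden lid that fits it, fully seated. Set things down rather than dropping them, and leave the box, the jars, the slice of bread and the jam jar standing where they are.

Things in the scene. Friction and masses are not known exactly. Their poses are not given: they have to be found in the camera images.
- rusk_a: Rusk finger: toasted bar, dark crust ends, 95 x 20 x 18 mm (x, y, z), 18 g. Origin: centre of underside; x along its length, z up. Starts flat on the black board (top at z = 18 mm), parallel to rusk_b with a gap of about 4 mm, so the pair is about 44 mm wide. It is on the +y side of the pair; the length runs roughly along world x.
- rusk_b: The second rusk finger, same size and frame as rusk_a, lying beside it (up to 8 mm out of step lengthwise).
- box: White enamelled open box, outside 143 x 118 x 48 mm (x, y, z), walls and floor 4 mm (inside 135 x 110 mm), loose, 0.55 kg, standing on the table with its long side roughly along world y. Origin: centre of underside; x along its long side, z up. The rusks go on its inner floor, 4 mm above the origin. Half-turn symmetric.
- box_lid: Rectangular pale beech lid, lying right way up on the table, 0.15 kg. Origin: centre of underside; x along its long side, z up. Plug 125 x 100 mm (x, y), z 0 to 10 mm, enters the box with 5 mm play all round; flange 147 x 122 mm, z 10 to 20 mm, rests on the rim; central dark bar grip 80 mm long (x), 16 mm wide, z 20 to 44 mm. Seated: origin 38 mm above the box's. Half-turn symmetric.
- jar_large: Large round cream stoneware jar, open, with oat biscuits well below the rim; outside diameter 100 mm, height 105 mm, wall 5 mm, loose, 0.65 kg. Origin: centre of underside, z up.
- lid_large: Large round pale beech lid, lying right way up on the table, 0.10 kg. Origin: centre of underside, z up. Plug of diameter 80 mm, z 0 to 10 mm (5 mm play all round in the large jar's mouth); flange of diameter 102 mm, z 10 to 20 mm; centred dark round knob of diameter 24 mm, z 20 to 44 mm. Seated: origin 95 mm above the large jar's.
- jar_small: Small round cream stoneware jar, open, with sugar lumps well below the rim; outside diameter 72 mm, height 85 mm, wall 5 mm, loose, 0.40 kg. Origin: centre of underside, z up.
- lid_small: Small round pale beech lid, lying right way up on the table, 0.055 kg. Origin: centre of underside, z up. Plug of diameter 52 mm, z 0 to 10 mm (5 mm play all round in the small jar's mouth); flange of diameter 74 mm, z 10 to 20 mm; centred dark round knob of diameter 24 mm, z 20 to 44 mm. Seated: origin 75 mm above the small jar's.
- slice: Slice of bread, about 92 x 96 x 14 mm, on the black board (260 x 180 x 18 mm, fixed, long side roughly along world x), on the robot's side of the rusks. Origin: near the centre of its underside. Left alone.
- jam: Sealed jam jar, dark red, paper label, brass cap, diameter 72 mm, height 104 mm, across the work from the board. Origin: centre of underside. Left alone. (An unlisted white mug, 90 mm tall, and a butter knife lie farther out, at x about 0.8 m.)
Things that resemble listed ones, but are neither listed nor needed, are in the scene too. What is shaped like the box_lid but turquoise is not meant.

How it is judged:
On the way, in this order (a step that is already met when the one before it is completed fails the run):
1. both rusks are held up in the air together, side by side (height (world z) of each of rusk_a, rusk_b above 0.06 m and distance between rusk_a and rusk_b below 0.04 m), for 0.2 s.
2. both rusks lie side by side on the floor of the box, released (horizontal distance between each of rusk_a, rusk_b and box below 0.055 m and z of each of rusk_a, rusk_b in the frame of box below 0.016 m and angle between each of rusk_a, rusk_b's own z axis and vertical below 0.15 rad and angle between the x axis of rusk_a and the x axis of rusk_b, either way round below 0.25 rad and horizontal distance between rusk_a and rusk_b below 0.035 m and contact force between the fingers and rusk_a below 0.05 N and contact force between the fingers and rusk_b below 0.05 N), for 0.2 s.
At the end, for the whole second after the job is handed in: Both rusks lie flat and side by side in the box (centres within 35 mm, and 55 mm of its centre, parallel within 0.25 rad); each lid is on its own container, within 9 mm of centre, 4 mm of seat height, level within 0.06 rad, box lid square within 0.15 rad; containers upright, all at rest (horizontal distance between each of rusk_a, rusk_b and box below 0.055 m and z of each of rusk_a, rusk_b in the frame of box below 0.016 m and angle between each of rusk_a, rusk_b's own z axis and vertical below 0.15 rad and angle between the x axis of rusk_a and the x axis of rusk_b, either way round below 0.25 rad and horizontal distance between rusk_a and rusk_b below 0.035 m and horizontal distance between box_lid and box below 0.009 m and z of box_lid in the frame of box between 0.034 and 0.042 m and angle between each of box_lid, lid_large, lid_small's own z axis and vertical below 0.06 rad and angle between each of box, jar_large, jar_small's own z axis and vertical below 0.05 rad and linear speed of each of box_lid, box, lid_large, jar_large, lid_small, jar_small, rusk_a, rusk_b below 0.02 m/s and horizontal distance between lid_large and jar_large below 0.009 m and z of lid_large in the frame of jar_large between 0.091 and 0.099 m and horizontal distance between lid_small and jar_small below 0.009 m and z of lid_small in the frame of jar_small between 0.071 and 0.079 m and angle between the x axis of box_lid and the x axis of box, either way round below 0.15 rad); the robot touches nothing.
It fails at once if a rusk is dropped: let go more than about 40 mm above where it lies in the box ((height (world z) of rusk_a above 0.045 m and contact force between the fingers and rusk_a below 0.01 N) or (height (world z) of rusk_b above 0.045 m and contact force between the fingers and rusk_b below 0.01 N)).
It fails at once if a lid is dropped: let go more than 20 mm above its seat height ((height (world z) of box_lid above 0.058 m and contact force between the fingers and box_lid below 0.01 N) or (height (world z) of lid_large above 0.115 m and contact force between the fingers and lid_large below 0.01 N) or (height (world z) of lid_small above 0.095 m and contact force between the fingers and lid_small below 0.01 N)).
It fails at once if the box or a jar is shoved more than 40 mm or tipped over (distance of any of box, jar_large, jar_small from where it was at the start of the episode above 0.04 m or angle between any of box, jar_large, jar_small's own z axis and vertical above 0.35 rad).
It fails at once if the slice of bread or the jam is moved more than 30 mm or tipped (distance of any of slice, jam from where it was at the start of the episode above 0.03 m or angle between any of slice, jam's own z axis and vertical above 0.4 rad).
It also fails if it takes over 115 s, if anything falls off the work surface, if the arm or the gripper's body presses on something with over 40 N, if the wrist force passes 120 N, or if a joint passes its speed limit or range.

ROBOT

A 6-joint arm with a two-finger parallel gripper is mounted at the origin on the work surface. World frame = base frame: x ahead of the robot, y to its left, z up, the work surface at z = 0. Lengths are in m, angles in rad, forces in N, time in s.
With the tool pointing down it reaches from about 0.35 to 0.775 m from the base axis. Payload 5.5 kg.
Tool frame: the origin (TCP) lies midway between the tips of the shut fingers; the grasp point (between the pads) lies grasp_offset behind it (grasp_offset is the distance from the TCP to the grasp point, in m); z points along the fingers, y is the line along which they close (so a half turn about z gives the same grasp; the last joint's range is limited). The gripper opens to 85 mm and grips with 20 to 120 N. Pads are 22 mm wide; open, the fingers measure 114 mm over their backs; the gripper's body (76 mm by 85 mm) begins 54 mm behind the grasp point. The pads swing forward as they close: fully open they stand 13 mm farther back than shut.
Start: joints at [-1.287, 0.313, 0.046, 1.304, 0, 1.431], TCP at [0.236, -0.524, 0.231] pointing down, gripper open.
Joint ranges: [-2.76, 2.76], [-0.86, 1.69], [-1.03, 1.26], [-2.2, 2.34], [-1.47, 1.5], [-3.14, 3.14]. Speed limits (rad/s): [2.57, 2.57, 3.14, 3.14, 3.14, 3.14].

INTERFACE

Orientations are given as a unit quaternion [w, x, y, z].
In Python, from workcell import * gives the robot as it stands.
- The arm moves only by the tool step_arm, never from a script. Its argument "deltas" is a list of rows, each a list of 7 numbers: the shift along the world's x, y, z in mm, then the turn, a rotation vector about the world's x, y, z in degrees, then the gripper's target within -1 to 1 (fully open at 1, half-way at 0, shut at -1). A call has 1 to 5 rows; each row shifts and turns the commanded pose from where the row before left it; what a row does not reach is not made up. A row lasts 1/10 s, in which the tool goes at most 50 mm and 8.59 degrees, less where a joint would pass 70% of its speed; a pose out of reach is approached as far as the arm can. A call is refused whole if a number of a shift passes 50 or a number of a turn 8.59, either way. A call with a gripper value outside its range is refused whole. The fingers move at their own pace and stop on an object; "newtons" is the grip in N (left out, the last holds). Time passes only in rows, so rows that do not move let the fingers close. It gives the time, the measured TCP pose, the force, the opening and the grip force at its end, in the units of the state.
- get_state(): the state, without advancing time (a new reading comes with each control period).
- read_camera(name): name is "scene" or "top" or "wrist"; returns a dict with "image" (400x640x3 uint8, red, green, blue), "z_map" (400x640 float32, m along the optical axis (not along the pixel's ray), 0 where there is no reading), "K" (3x3 intrinsics, pixels), "world_from_camera" (4x4, takes a point from camera to world coordinates). Camera axes: x right, y down, z forward; pixel columns grow to the right and rows downward; lengths in m; the calibration is good to about 2 mm. The wrist camera is an equidistant fisheye: a pixel r from the principal point sees the ray r / f radians off the axis. A picture is of the moment at which its call begins.
- hand_in(): hands the job in; it is judged then, once.
The state is a dict: "clock": time; "joint_pos": joint angles; "qvel": joint speeds; "tau": joint torques, N m; "tcp_pos": TCP position; "orientation": TCP orientation; "wrist_force": force on the tool from outside, world axes, zero at the start; "ft_torque": the same for the moment, N m; "finger_gap": finger opening in m; "grip_force": force on a finger pad.
Only numpy, scipy, OpenCV 4.12 (cv2) and the standard library are available. Lean on these libraries where they do the work, as an engineer would, in place of code of your own. Each camera call takes 0.05 s, during which the arm holds its last target. There are 200 camera calls.

## Working session

There is one attempt and no reset: what is moved stays moved. The work goes in short steps, Python scripts to look and compute and a tool call to move; the robot and the scene stay as the last step left them, time stands still between calls to the robot, and variables do not carry over. Pictures are saved under pics/ and viewed, at most 14 in all, crops included, and the job is handed in when it is done.

Besides the shell and the picture viewer there is one more tool, called as name([rows], argument=value, ...), one row to a line, values as JSON. step_arm: Moves the arm, as the interface text tells. Its arguments: {"type":"object","properties":{"deltas":{"type":"array","items":{"type":"array","items":{"type":"number"}}},"newtons":{"type":"number"}},"required":["deltas"]}

```bash
mkdir -p pics; ls
cat > h.py <<'E'
from workcell import *
import numpy as np, cv2
def cam(n,save=None):
    c=read_camera(n)
    if save: cv2.imwrite('pics/'+save,c['image'][:,:,::-1])
    return c
def cloud(c):
    h,w=c['z_map'].shape; K=c['K']; u,v=np.meshgrid(np.arange(w),np.arange(h)); z=c['z_map']
    P=np.stack([(u-K[0,2])/K[0,0]*z,(v-K[1,2])/K[1,1]*z,z,np.ones_like(z)],-1)@c['world_from_camera'].T
    P[z==0]=np.nan
    return P[...,:3]
E
python3 - <<'E'
from h import *
s=get_state();print({k:np.round(v,3).tolist() if not isinstance(v,(str,bool)) else v for k,v in s.items()})
for n in('top','scene'):
    c=cam(n,n+'1.png');np.savez(n+'1.npz',**c)
    print(n,c['K'].round(1).tolist(),c['world_from_camera'].round(3).tolist())
try:
    import workcell;print([k for k in dir(workcell) if 'off' in k or k[0]!='_'], grasp_offset)
except Exception as e:print(e)
E
```

```text
pics
{'clock': 0.0, 'joint_pos': [-1.287, 0.314, 0.045, 1.304, -0.0, 1.431], 'qvel': [0.001, -0.001, 0.001, -0.0, 0.001, 0.0], 'tau': [-0.001, -48.062, 29.854, 0.019, -0.0, 0.0], 'tcp_pos': [0.236, -0.524, 0.23], 'orientation': [-0.001, 0.978, 0.21, -0.0], 'wrist_force': [0.329, 1.007, -0.782], 'ft_torque': [0.004, 0.018, 0.025], 'grip_force': 0.0, 'finger_gap': 0.085}
top [[422.5, 0.0, 322.2], [0.0, 422.5, 199.1], [0.0, 0.0, 1.0]] [[0.012, -0.997, 0.074, 0.342], [-1.0, -0.01, 0.02, 0.068], [-0.019, -0.074, -0.997, 1.454], [0.0, 0.0, 0.0, 1.0]]
scene [[380.2, 0.0, 319.1], [0.0, 380.2, 202.6], [0.0, 0.0, 1.0]] [[0.77, 0.53, -0.356, 0.824], [0.639, -0.63, 0.442, -0.39], [0.01, -0.568, -0.823, 0.936], [0.0, 0.0, 0.0, 1.0]]
['MotionError', 'get_state', 'grasp_offset', 'hand_in', 'read_camera'] 0.0187
```

View pics/top1.png

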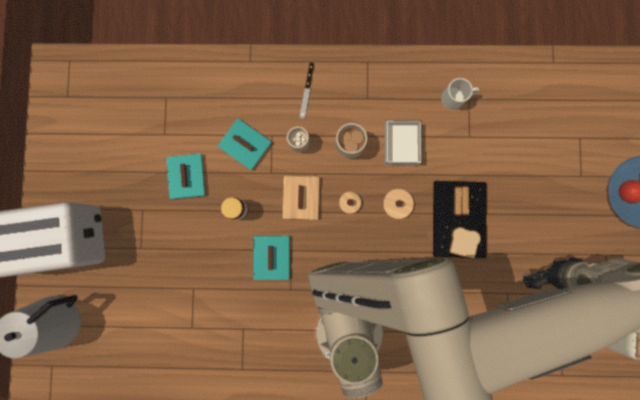

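View pics/scene1.png

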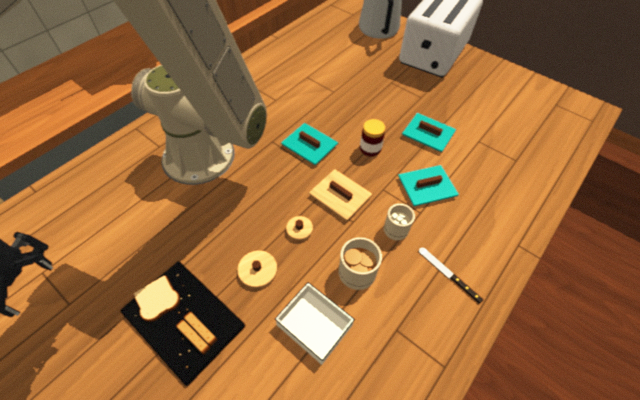

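The top view shows the rusks at (462,201), the box at (403,143), the large jar at (352,141) and the small jar at (298,139). There are three lid candidates by shape: the beech rectangle at (301,198), the small round lid at (350,203) and the large round lid at (398,204). The turquoise plates at (244,144), (186,176) and (271,258) are decoys, so the beech plate at (301,198) is the box lid.

```bash
cat > m.py <<'E'
from h import *
C={n:np.load(n+'1.npz') for n in('top','scene')}
# name: top roi centre, half, scene roi centre, half, plane zmin,zmax
R=dict(rusks=((462,201),(12,20),(196,333),(26,26),.028,.045),box=((403,143),(24,28),(315,323),(45,42),.040,.056),
 jarL=((352,141),(22,22),(360,262),(26,30),.095,.115),jarS=((298,139),(16,16),(399,222),(18,20),.077,.093),
 lidL=((398,204),(20,20),(257,269),(24,22),.012,.027),lidS=((350,203),(15,15),(299,229),(17,16),.012,.027),
 lidB=((301,198),(24,26),(340,195),(36,28),.012,.027),jam=((234,208),(18,18),(372,138),(16,20),.09,.12),
 slice=((465,241),(20,18),(157,298),(26,26),.026,.045))
for k,r in R.items():
  for n,(c,h) in dict(top=r[0:2],scene=r[2:4]).items():
    P=cloud(C[n])[c[1]-h[1]:c[1]+h[1],c[0]-h[0]:c[0]+h[0]]
    p=P[(P[...,2]>r[4])&(P[...,2]<r[5])]
    if len(p)<5: print(k,n,'few',len(p),np.nanmax(P[...,2]));continue
    q=(p[:,:2]*1000).astype(np.float32)
    (x,y),(w,hh),a=cv2.minAreaRect(q); cc,rad=cv2.minEnclosingCircle(q)
    print(k,n,len(p),'z%.1f'%(np.median(p[:,2])*1000),'rect',np.round([x,y,w,hh,a],1),'circ',np.round([*cc,rad],1))
    if k.startswith('lid'):
      kk=P[(P[...,2]>.033)&(P[...,2]<.055)]*1000
      print('   knob',len(kk),kk.mean(0).round(1), np.round(cv2.minAreaRect(kk[:,:2].astype(np.float32))[1:],1) if 0 else '')
E
python3 m.py
python3 - <<'E'
import cv2
i=cv2.imread('pics/top1.png')[110:270,160:500];cv2.imwrite('pics/crop1.png',cv2.resize(i,None,fx=2.3,fy=2.3,interpolation=2))
E
```

```text
rusks top 373 z35.8 rect [ 445.  -371.1   45.    95.2   88.5] circ [ 444.8 -370.4   50.3]
rusks scene 739 z36.5 rect [ 425.6 -370.7   43.3  142.5   89.4] circ [ 426.2 -376.2   71.9]
box top 283 z48.2 rect [ 641.5 -175.2  119.6  144.7   90. ] circ [ 641.1 -175.4   91.7]
box scene 625 z48.6 rect [ 6.429e+02 -1.358e+02  1.455e+02  1.990e+02  1.000e-01] circ [ 642.8 -146.1  113.3]
jarL top 164 z104.4 rect [638.6   2.4  97.   98.2  46. ] circ [640.    2.3  50.3]
jarL scene 353 z103.8 rect [640.6   2.6  97.6  99.8  34.7] circ [641.2   3.   50.5]
jarS top 121 z84.4 rect [645.8 178.9  70.5  69.6   2.5] circ [646.4 178.   36.5]
jarS scene 192 z83.9 rect [648.  178.4  70.5  69.6  50.6] circ [647.3 179.1  37.3]
lidL top 654 z20.3 rect [ 435.5 -162.4   98.9   98.2    0.5] circ [ 434.5 -161.6   50.8]
   knob 41 [ 434.6 -160.9   42.2] 
lidL scene 1034 z20.5 rect [ 436.  -162.3   99.2  100.1   45.6] circ [ 435.9 -161.    51.3]
   knob 77 [ 437.8 -162.7   42.5] 
lidS top 318 z20.0 rect [437.1   1.8  69.8  70.5  45.4] circ [436.5   2.   36.9]
   knob 40 [436.4   2.7  43.9] 
lidS scene 422 z20.5 rect [438.2   2.9  70.5  74.   42.4] circ [438.2   3.   37.7]
   knob 64 [440.1   0.7  42.6] 
lidB top 1385 z20.0 rect [452.3 169.8 121.7 147.1  89. ] circ [453.2 169.3  93.2]
   knob 115 [451.6 169.5  43.5] 
lidB scene 1515 z20.2 rect [452.  127.6 208.  149.   88.9] circ [451.4 138.4 115.5]
   knob 161 [455.4 167.9  42.3] 
jam top 349 z104.0 rect [409.9 386.6  64.7  65.5   1.2] circ [410.2 386.   33.5]
jam scene 317 z103.8 rect [412.2 387.   64.2  67.    1.8] circ [410.6 386.9  35.1]
slice top 702 z33.0 rect [ 307.1 -378.3   95.3   94.1   70.5] circ [ 309.2 -379.9   60. ]
slice scene 1298 z33.8 rect [ 330.7 -386.    93.6  141.3   70.6] circ [ 330.9 -383.2   77.1]
```

View pics/crop1.png

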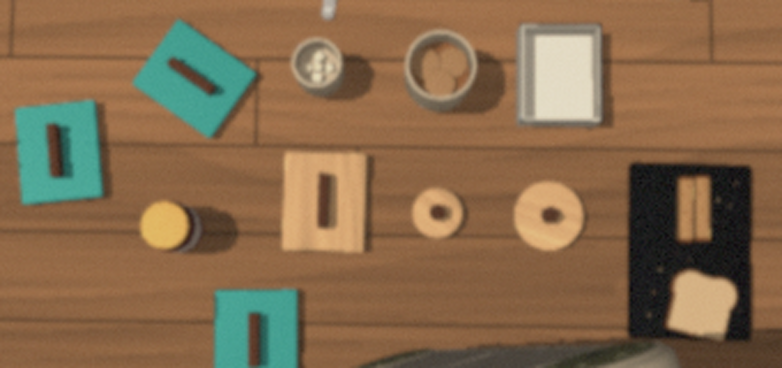

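The crop confirms the beech plate with its dark bar, at (326,200) in the crop, is the box lid. The small round lid is at (437,212) and the large one at (550,215). Measured sizes (box 145×120, jars ø100 and ø73, lids ø101 and ø74, rusk pair 45×95) all match the brief. The box's long side actually runs along world x, the same way as the lid and the rusks, so no turn is needed. Next I move above the rusks.

step_arm([
  [35,25,0,0,0,-4.3,0.6],
  [35,25,0,0,0,-4.3,0.6],
  [35,26,0,0,0,-4.3,0.6],
  [35,26,0,0,0,-4.3,0.6],
  [35,26,0,0,0,-4.3,0.6],
], newtons=25)

```text
clock: 0.6
tcp_pos: [0.4124, -0.3948, 0.2309]
orientation: [-0.0, 1.0, 0.023, -0.0]
wrist_force: [0.4, 0.0, 0.2]
finger_gap: 0.0685
grip_force: 0.0
```

step_arm([
  [35,26,0,0,0,-4.3,0.6],
  [0,0,-35,0,0,0,0.6],
  [0,0,-35,0,0,0,0.6],
  [0,0,0,0,0,0,0.6],
  [0,0,0,0,0,0,0.6],
])

```text
clock: 1.1
tcp_pos: [0.4459, -0.3697, 0.161]
orientation: [-0.001, 1.0, -0.013, -0.001]
wrist_force: [-0.7, -0.7, 0.7]
finger_gap: 0.0683
grip_force: 0.0
```

Run:
```python
from h import *
from scipy.spatial.transform import Rotation as Ro
c=cam('wrist','w1.png');np.savez('w1.npz',**c);print(c['K'].round(1).tolist(),c['world_from_camera'].round(3).tolist())
s=get_state();print(s['tcp_pos'],s['orientation'],s['finger_gap'],s['clock'],s['wrist_force'])
w,x,y,z=s['orientation'];print(Ro.from_quat([x,y,z,w]).as_matrix().round(3))
```

```text
[[309.7, 0.0, 318.2], [0.0, 309.7, 201.6], [0.0, 0.0, 1.0]] [[-0.027, -0.961, -0.276, 0.516], [-1.0, 0.025, 0.009, -0.371], [-0.002, 0.276, -0.961, 0.305], [0.0, 0.0, 0.0, 1.0]]
[ 0.44656908 -0.37068874  0.16242072] [ 2.92512092e-04  9.99909181e-01 -1.34720611e-02  2.17093883e-04] 0.06817381449310753 1.15 [-0.05426075 -0.6616851  -0.6626215 ]
[[ 1.    -0.027  0.   ]
 [-0.027 -1.    -0.001]
 [ 0.     0.001 -1.   ]]
```

View pics/w1.png

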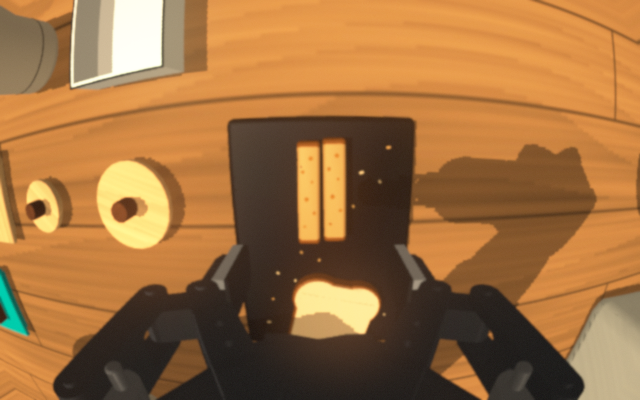

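The wrist view shows the rusk pair at columns 297–347 and rows 140–243, parallel and with a narrow gap between them. I'll cast rays onto z = 36 mm.

```bash
cat >> h.py <<'E'
def wray(c,uv,z):
    K=c['K'];T=c['world_from_camera'];d=np.array(uv,float)-K[:2,2];r=np.linalg.norm(d,axis=-1,keepdims=True)
    th=r/K[0,0];v=np.concatenate([np.sin(th)*d/r,np.cos(th)],-1)@T[:3,:3].T
    return T[:3,3]+v*((z-T[2,3])/v[:,2:])
E
python3 - <<'E'
from h import *
c=np.load('w1.npz');hsv=cv2.cvtColor(c['image'],cv2.COLOR_RGB2HSV)
m=np.zeros((400,640),np.uint8);m[130:250,285:360]=(hsv[130:250,285:360,2]>110)*255
m=cv2.morphologyEx(m,cv2.MORPH_OPEN,np.ones((5,5)))
for k in cv2.findContours(m,0,2)[0]:
    if cv2.contourArea(k)<300: continue
    p=wray(c,k[:,0,:],.036)[:,:2]*1000
    print(np.round(np.hstack([np.array(x).ravel() for x in cv2.minAreaRect(p.astype(np.float32))]),1), p.min(0),p.max(0))
E
```

```text
[ 445.7 -359.8   21.3   95.4   88.5] [ 397.81207688 -371.4727393 ] [ 493.49218258 -348.34108448]
[ 447.8 -382.6   21.1   95.2   89.7] [ 400.2104568  -393.32746385] [ 495.48097712 -371.98523834]
```

The rusks measure 95×21 mm with the pair centred at (446.7, -371.2), so the TCP is already on it. I'll go down and grip.

step_arm([
  [0,0,-45,0,0,0,0.6],
  [0,0,-45,0,0,0,0.6],
  [0,0,-32,0,0,0,0.6],
  [0,0,-20,0,0,0,0.6],
  [0,0,0,0,0,0,0.6],
])

```text
clock: 1.65
tcp_pos: [0.4455, -0.3701, 0.0183]
orientation: [-0.001, 1.0, -0.014, -0.001]
wrist_force: [0.1, 0.6, -0.8]
finger_gap: 0.0679
grip_force: 0.0
```

step_arm([
  [0,0,0,0,0,0,0.0],
  [0,0,0,0,0,0,-0.3],
  [0,0,0,0,0,0,-0.4],
  [0,0,0,0,0,0,-0.4],
  [0,0,0,0,0,0,-0.4],
], newtons=25)

```text
clock: 2.15
tcp_pos: [0.4479, -0.372, 0.022]
orientation: [0.002, 1.0, -0.013, 0.002]
wrist_force: [-0.7, -1.0, 6.3]
finger_gap: 0.0394
grip_force: 26.7
```

step_arm([
  [0,0,15,0,0,0,-0.4],
  [0,0,25,0,0,0,-0.4],
  [0,0,30,0,0,0,-0.4],
  [0,0,20,0,0,0,-0.4],
  [0,0,0,0,0,0,-0.4],
])

```text
clock: 2.65
tcp_pos: [0.4485, -0.3722, 0.1138]
orientation: [0.003, 1.0, -0.013, 0.003]
wrist_force: [0.8, -0.7, -0.2]
finger_gap: 0.0393
grip_force: 25.9
```

step_arm([
  [0,0,0,0,0,0,-0.4],
  [15,15,0,0,0,0,-0.4],
  [28,28,0,0,0,0,-0.4],
  [30,30,0,0,0,0,-0.4],
  [30,30,0,0,0,0,-0.4],
])

```text
clock: 3.15
tcp_pos: [0.5493, -0.2658, 0.1077]
orientation: [-0.001, 1.0, -0.014, -0.001]
wrist_force: [0.2, -1.3, 0.2]
finger_gap: 0.0392
grip_force: 25.9
```

step_arm([
  [30,30,0,0,0,0,-0.4],
  [30,30,0,0,0,0,-0.4],
  [20,20,0,0,0,0,-0.4],
  [12,12,0,0,0,0,-0.4],
  [0,0,0,0,0,0,-0.4],
])

```text
clock: 3.65
tcp_pos: [0.6419, -0.1733, 0.1078]
orientation: [-0.0, 1.0, -0.012, -0.001]
wrist_force: [-0.1, 0.3, -0.4]
finger_gap: 0.0393
grip_force: 25.9
```

Run:
```python
from h import *
c=cam('wrist','w2.png');np.savez('w2.npz',**c)
s=get_state();print(s['tcp_pos'],s['finger_gap'],s['grip_force'],s['clock'])
t=cam('top');P=cloud(t)[110:180,370:440];p=P[(P[...,2]>.04)&(P[...,2]<.056)]*1000
print(p.min(0),p.max(0))
```

```text
[ 0.64101059 -0.17447761  0.10797462] 0.039540181274211744 25.89161843061447 3.7
[ 571.81652224 -173.96993325   40.27111283] [ 713.57139691 -115.31990049   55.92441162]
```

View pics/w2.png

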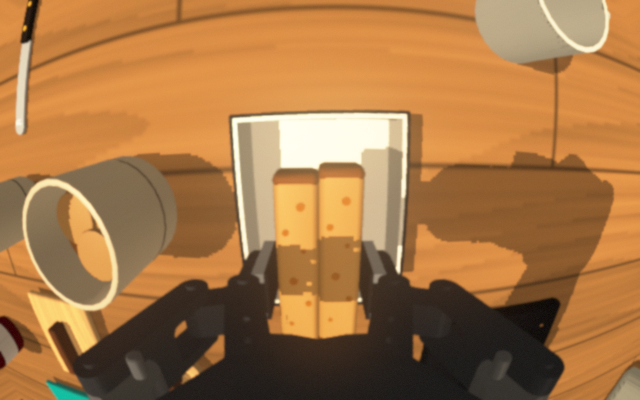

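The wrist view shows the pair (columns 274–363) centred between the box walls (231–409) and still gripped. I'll lower it.

step_arm([
  [0,-1,-30,0,0,0,-0.4],
  [1,0,-30,0,0,0,-0.4],
  [0,0,-25,0,0,0,-0.4],
  [0,0,-10,0,0,0,-0.4],
  [0,0,0,0,0,0,-0.4],
])

```text
clock: 4.25
tcp_pos: [0.6402, -0.1769, 0.0126]
orientation: [-0.001, 1.0, -0.014, -0.002]
wrist_force: [-0.2, 0.2, 0.6]
finger_gap: 0.0392
grip_force: 25.9
```

step_arm([
  [0,0,-4,0,0,0,-0.4],
  [0,0,-3,0,0,0,-0.4],
  [0,0,0,0,0,0,-0.4],
  [0,0,0,0,0,0,-0.4],
])

```text
clock: 4.65
tcp_pos: [0.643, -0.1763, 0.0082]
orientation: [0.0, 1.0, -0.013, 0.001]
wrist_force: [0.0, -0.0, -0.1]
finger_gap: 0.0393
grip_force: 25.9
```

step_arm([
  [0,0,-1,0,0,0,-0.4],
  [0,0,0,0,0,0,-0.4],
])

```text
clock: 4.85
tcp_pos: [0.643, -0.1763, 0.0081]
orientation: [0.001, 1.0, -0.013, 0.001]
wrist_force: [-1.9, 1.3, 6.0]
finger_gap: 0.0393
grip_force: 26.7
```

step_arm([
  [0,0,-1,0,0,0,-0.4],
  [0,0,0,0,0,0,-0.4],
])

```text
clock: 5.05
tcp_pos: [0.643, -0.1763, 0.008]
orientation: [0.001, 1.0, -0.013, 0.001]
wrist_force: [-3.9, 1.4, 11.6]
finger_gap: 0.0391
grip_force: 27.3
```

Contact with the floor is made. I'll open gently, to no more than about 60 mm, and hold there.

step_arm([
  [0,0,1,0,0,0,0.0],
  [0,0,0,0,0,0,0.15],
  [0,0,0,0,0,0,0.3],
  [0,0,0,0,0,0,0.3],
  [0,0,0,0,0,0,0.3],
])

```text
clock: 5.55
tcp_pos: [0.6423, -0.1761, 0.006]
orientation: [-0.0, 1.0, -0.013, -0.0]
wrist_force: [-0.2, 0.5, 0.1]
finger_gap: 0.0556
grip_force: 0.0
```

step_arm([
  [0,0,8,0,0,0,0.3],
  [0,0,25,0,0,0,0.3],
  [0,0,40,0,0,0,0.3],
  [0,0,40,0,0,0,0.3],
  [0,0,0,0,0,0,0.3],
])

```text
clock: 6.05
tcp_pos: [0.6463, -0.1777, 0.127]
orientation: [0.002, 1.0, -0.013, 0.005]
wrist_force: [1.2, -0.6, 0.7]
finger_gap: 0.0554
grip_force: 0.0
```

Run:
```python
from h import *
c=cam('wrist','w3.png');s=get_state();print(s['tcp_pos'],s['finger_gap'],s['clock'],s['wrist_force'])
```

```text
[ 0.64498821 -0.17717878  0.12393021] 0.05536948779308493 6.1 [ 0.58443359  0.9110084  -0.99070995]
```

View pics/w3.png

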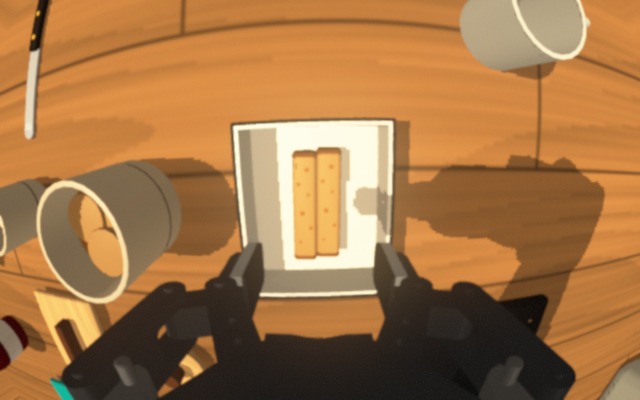

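The wrist view shows the rusks flat and side by side on the box floor, at columns 292–341 and rows 148–258. Next is the box lid. I rise first, then cross.

step_arm([
  [0,0,40,0,0,0,0.1],
  [0,0,40,0,0,0,0.1],
  [-21,38,0,0,0,0,0.1],
  [-21,38,0,0,0,0,0.1],
  [-21,38,0,0,0,0,0.1],
])

```text
clock: 6.6
tcp_pos: [0.5782, -0.0612, 0.1984]
orientation: [-0.0, 1.0, -0.014, -0.001]
wrist_force: [0.3, 0.9, -0.1]
finger_gap: 0.0472
grip_force: 0.0
```

step_arm([
  [-21,38,0,0,0,0,0.1],
  [-21,38,0,0,0,0,0.1],
  [-21,38,0,0,0,0,0.1],
  [-21,38,0,0,0,0,0.1],
  [-21,38,0,0,0,0,0.1],
])

```text
clock: 7.1
tcp_pos: [0.4726, 0.0975, 0.1983]
orientation: [-0.013, 1.0, 0.011, -0.001]
wrist_force: [0.6, -0.2, -0.4]
finger_gap: 0.0469
grip_force: 0.0
```

step_arm([
  [-21,38,0,0,0,0,0.1],
  [0,4,-40,0,0,0,0.1],
  [0,0,0,0,0,0,0.1],
  [0,0,0,0,0,0,0.1],
])

```text
clock: 7.5
tcp_pos: [0.4535, 0.1143, 0.1587]
orientation: [-0.022, 0.999, 0.024, -0.002]
wrist_force: [-0.1, 0.9, 0.5]
finger_gap: 0.0468
grip_force: 0.0
```

```bash
cat > lid.py <<'E'
from h import *
import sys
c=cam('wrist',sys.argv[1]+'.png');np.savez(sys.argv[1]+'.npz',**c)
s=get_state();print(np.array(s['tcp_pos']).round(4),s['orientation'].round(3) if hasattr(s['orientation'],'round') else s['orientation'],s['finger_gap'],s['clock'])
hsv=cv2.cvtColor(c['image'],cv2.COLOR_RGB2HSV)
m=((hsv[...,2]<110)).astype(np.uint8)*255
m[290:]=0;m[:,:int(sys.argv[2])]=0;m[:,int(sys.argv[3]):]=0
for k in cv2.findContours(m,0,2)[0]:
    if cv2.contourArea(k)<150: continue
    x,y,w,h=cv2.boundingRect(k)
    p=wray(c,k[:,0,:].astype(float),.044)[:,:2]*1000
    print((x,y,w,h),np.round(np.hstack([np.array(x).ravel() for x in cv2.minAreaRect(p.astype(np.float32))]),1))
E
python3 lid.py w4 240 400
```

```text
[0.4548 0.1142 0.1597] [-0.022  0.999  0.023 -0.001] 0.04707812010758895 7.55
(240, 244, 32, 46) [378.4 177.9  32.2  53.6  89. ]
(365, 243, 35, 47) [387.7  55.7  52.2  34.    6.3]
```

View pics/w4.png

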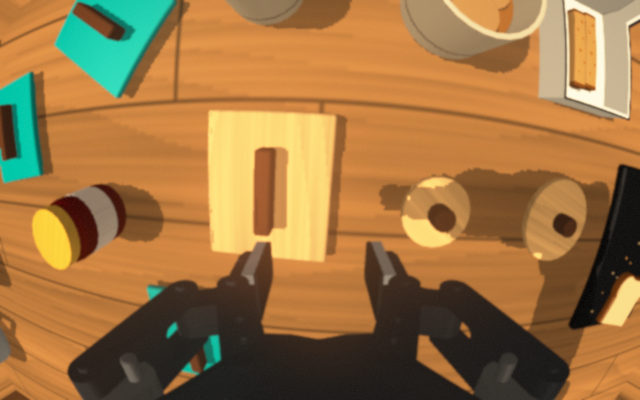

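The arm fell short and tilted, so I'll check the joints. The view shows the beech lid at (270,185) with its bar at (264,191), and both round lids to the right.

Run:
```python
from h import *
from scipy.spatial.transform import Rotation as Ro
s=get_state();print(np.round(s['joint_pos'],3),np.round(s['qvel'],3))
w,x,y,z=s['orientation'];R=Ro.from_quat([x,y,z,w]).as_matrix();print(R.round(3))
for t in(0,1):
  T=Ro.from_euler('z',0).as_matrix()@np.array([[1,0,0],[0,-1,0],[0,0,-1]])
print('rotvec to level, y along world y (deg):',np.degrees(Ro.from_matrix(T@R.T).as_rotvec()).round(2))
```

```text
[ 0.046  0.143 -0.354  1.075  0.044  3.141] [-0.005 -0.007  0.032 -0.002  0.     0.002]
[[ 0.999  0.047 -0.003]
 [ 0.047 -0.998  0.044]
 [-0.001 -0.044 -0.999]]
rotvec to level, y along world y (deg): [-2.51 -0.13 -2.69]
```

Joint 6 hit its range limit. I'll make a half turn the other way (+z, giving the same grasp) and level the tool while shifting over the lid.

step_arm([
  [0,0,0,-2.5,-0.1,5.9,0.1],
  [0,3,0,0,0,8.57,0.1],
  [0,3,0,0,0,8.57,0.1],
  [0,3,0,0,0,8.57,0.1],
  [0,3,0,0,0,8.57,0.1],
])

```text
clock: 8.05
tcp_pos: [0.4562, 0.1262, 0.1609]
orientation: [0.001, 0.93, 0.368, -0.0]
wrist_force: [0.8, -0.1, -0.1]
finger_gap: 0.0467
grip_force: 0.0
```

step_arm([
  [0,3,0,0,0,8.57,0.1],
  [0,3,0,0,0,8.57,0.1],
  [0,3,0,0,0,8.57,0.1],
  [0,3,0,0,0,8.57,0.1],
  [0,3,0,0,0,8.57,0.1],
])

```text
clock: 8.55
tcp_pos: [0.4562, 0.1412, 0.1609]
orientation: [0.002, 0.731, 0.682, -0.0]
wrist_force: [-1.6, 0.7, 0.7]
finger_gap: 0.0466
grip_force: 0.0
```

step_arm([
  [0,3,0,0,0,8.57,0.1],
  [0,3,0,0,0,8.57,0.1],
  [0,3,0,0,0,8.57,0.1],
  [0,3,0,0,0,8.57,0.1],
  [0,3,0,0,0,8.57,0.1],
])

```text
clock: 9.05
tcp_pos: [0.4562, 0.1563, 0.1609]
orientation: [0.002, 0.431, 0.902, -0.0]
wrist_force: [0.6, 0.6, 0.2]
finger_gap: 0.0471
grip_force: 0.0
```

step_arm([
  [0,3,0,0,0,8.57,0.1],
  [0,3,0,0,0,8.57,0.1],
  [0,3,0,0,0,8.57,0.1],
  [0,2,0,0,0,8.57,0.1],
  [0,0,0,0,0,8.57,0.1],
])

```text
clock: 9.55
tcp_pos: [0.4562, 0.1674, 0.1609]
orientation: [0.003, 0.072, 0.997, 0.0]
wrist_force: [0.1, 0.2, -0.2]
finger_gap: 0.0471
grip_force: 0.0
```

step_arm([
  [0,0,0,0,0,8.57,0.1],
  [0,0,0,0,0,0,0.1],
  [0,0,0,0,0,0,0.1],
])

```text
clock: 9.85
tcp_pos: [0.4557, 0.1673, 0.1603]
orientation: [0.002, 0.002, 1.0, -0.0]
wrist_force: [-0.4, 0.1, 0.5]
finger_gap: 0.0468
grip_force: 0.0
```

```bash
cat > st.py <<'E'
from h import *
from scipy.spatial.transform import Rotation as Ro
s=get_state();print('t',s['clock'],'tcp',(np.array(s['tcp_pos'])*1000).round(1),'q',np.round(s['joint_pos'],2),'gap',round(s['finger_gap'],4),'F',np.round(s['wrist_force'],1))
w,x,y,z=s['orientation'];R=Ro.from_quat([x,y,z,w]).as_matrix()
for T in (np.diag([1.,-1,-1]),np.diag([-1.,1,-1])):
  v=np.degrees(Ro.from_matrix(T@R.T).as_rotvec())
  if np.linalg.norm(v)<80: print('to square',v.round(2))
E
python3 st.py; python3 lid.py w5 240 400
```

```text
t 9.85 tcp [455.7 167.3 160.3] q [ 0.19  0.17 -0.32  1.08 -0.    0.19] gap 0.0468 F [-0.4  0.1  0.5]
to square [0.   0.26 0.23]
[0.4554 0.1673 0.1601] [ 0.002  0.002  1.    -0.   ] 0.04656843182448285 9.9
(365, 244, 35, 46) [527.3 228.9  54.4  33.8   6.2]
(240, 243, 32, 47) [526.  106.5  31.8  53.5  86.1]
```

```bash
cat > bar.py <<'E'
from h import *
import sys
f=sys.argv[1];c=np.load(f+'.npz');im=c['image'].astype(int);x0,x1,y0,y1=map(int,sys.argv[2:6])
def rep(m,z,a):
  m=m.astype(np.uint8)*255;M=np.zeros_like(m);M[y0:y1,x0:x1]=m[y0:y1,x0:x1];M=cv2.morphologyEx(M,cv2.MORPH_OPEN,np.ones((3,3)))
  for k in cv2.findContours(M,0,2)[0]:
    if cv2.contourArea(k)<a: continue
    p=(wray(c,k[:,0,:].astype(float),z)[:,:2]*1000).astype(np.float32)
    print(z,cv2.boundingRect(k),'rect',np.round(np.hstack([np.array(x).ravel() for x in cv2.minAreaRect(p)]),1),'circ',np.round(np.hstack(cv2.minEnclosingCircle(p)),1))
rep((im[...,0]<165)&(im[...,1]<85),.044,150)
rep((im[...,1]>165)&(im[...,2]<190),.020,1500)
E
python3 bar.py w5 150 500 20 245; python3 bar.py w4 150 480 20 300
```

```text
0.044 (185, 171, 49, 28) rect [442.4  67.3  24.4  49.1   6.1] circ [451.7  68.3  24.7]
0.044 (150, 164, 15, 25) rect [435.5  16.2  15.8  24.   82.1] circ [435.6  13.4  12.6]
0.044 (446, 116, 54, 56) rect [406.5 311.   50.7  59.6   2.1] circ [407.8 315.3  35. ]
0.02 (257, 107, 131, 138) rect [445.7 170.8 121.  133.9  89.1] circ [444.8 170.6  87.2]
0.02 (363, 20, 118, 36) rect [306.3 269.9  37.5 122.2   7.3] circ [299.5 268.9  62.1]
0.044 (155, 243, 118, 57) rect [344.8 223.   55.4 161.5  27.6] circ [363.  232.5  80.9]
0.044 (364, 242, 116, 58) rect [361.4  15.7 146.   55.   68.2] circ [381.4   7.7  73.1]
0.044 (428, 204, 28, 27) rect [440.1   6.3  30.5  21.   52.9] circ [440.4   6.   15.3]
0.044 (150, 199, 14, 30) rect [424.8 280.6  16.   31.9  82. ] circ [425.6 286.4  16. ]
0.044 (460, 180, 20, 55) rect [450.8 -21.7  56.3  19.7  11.9] circ [450.8 -21.7  29.8]
0.044 (267, 149, 8, 82) rect [455.7 162.    4.8  73.8  88.8] circ [455.7 162.7  36.9]
0.02 (208, 110, 127, 152) rect [452.  170.7 120.8 146.1  88.9] circ [452.2 171.   93. ]
```

View pics/w5.png

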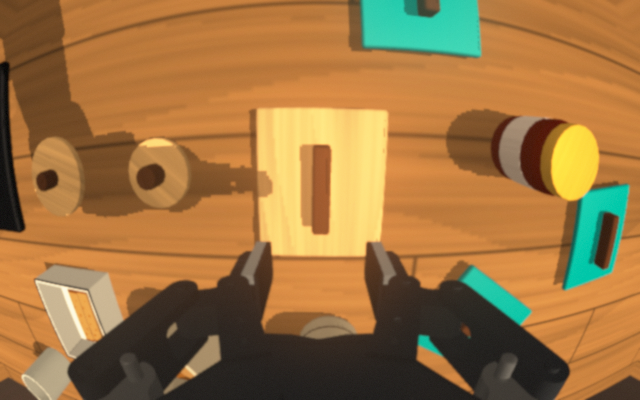

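The wrist view shows the beech lid at (322,182) with its bar at (321,190). Rays put it at (452, 170.7) and 146×121 mm, which agrees with the top camera. I'll centre and descend.

step_arm([
  [-3.5,3,-40,0,0.3,-0.8,0.1],
  [0,0,-45,0,0,0,0.1],
  [0,0,-35,0,0,0,0.1],
  [0,0,-16,0,0,0,0.1],
  [0,0,0,0,0,0,0.1],
])

```text
clock: 10.4
tcp_pos: [0.449, 0.1699, 0.0211]
orientation: [-0.004, 0.008, 1.0, -0.001]
wrist_force: [-0.4, 0.2, -0.4]
finger_gap: 0.0473
grip_force: 0.0
```

step_arm([
  [0,0,0,0,0,0,-0.4],
  [0,0,0,0,0,0,-0.8],
  [0,0,0,0,0,0,-1],
  [0,0,0,0,0,0,-1],
  [0,0,0,0,0,0,-1],
], newtons=40)

```text
clock: 10.9
tcp_pos: [0.4527, 0.1707, 0.025]
orientation: [0.001, 0.007, 1.0, 0.0]
wrist_force: [0.4, 0.3, 6.0]
finger_gap: 0.0149
grip_force: 40.4
```

```bash
python3 st.py
```

```text
t 10.9 tcp [452.7 170.7  25. ] q [ 0.19  0.31 -0.51  0.75  0.    0.21] gap 0.0149 F [0.4 0.3 6. ]
to square [-0.02  0.07  0.8 ]
```

step_arm([
  [0,0,15,0,0,0,-1],
  [0,0,35,0,0,0,-1],
  [0,0,38,0,0,0,-1],
  [0,0,38,0,0,0,-1],
  [10,-19,0,0,0,0.8,-1],
])

```text
clock: 11.4
tcp_pos: [0.4636, 0.1531, 0.155]
orientation: [0.003, -0.002, 1.0, 0.001]
wrist_force: [1.3, -0.5, -1.7]
finger_gap: 0.0155
grip_force: 39.4
```

step_arm([
  [20,-36,0,0,0,0,-1],
  [20,-36,0,0,0,0,-1],
  [20,-36,0,0,0,0,-1],
  [20,-36,0,0,0,0,-1],
  [20,-36,0,0,0,0,-1],
])

```text
clock: 11.9
tcp_pos: [0.5616, -0.03, 0.1496]
orientation: [-0.001, -0.0, 1.0, -0.0]
wrist_force: [1.9, 0.3, -1.4]
finger_gap: 0.015
grip_force: 39.4
```

step_arm([
  [20,-36,0,0,0,0,-1],
  [20,-36,0,0,0,0,-1],
  [20,-36,0,0,0,0,-1],
  [12,-25,0,0,0,0,-1],
  [8,-14,0,0,0,0,-1],
])

```text
clock: 12.4
tcp_pos: [0.6417, -0.1782, 0.1489]
orientation: [-0.001, 0.001, 1.0, -0.0]
wrist_force: [-0.6, -0.0, -1.7]
finger_gap: 0.0153
grip_force: 39.4
```

step_arm([
  [0,0,0,0,0,0,-1],
  [0,0,0,0,0,0,-1],
])

```text
clock: 12.6
tcp_pos: [0.6406, -0.1754, 0.149]
orientation: [-0.002, 0.0, 1.0, 0.0]
wrist_force: [-0.6, -0.3, -1.9]
finger_gap: 0.0148
grip_force: 39.4
```

```bash
python3 st.py
python3 - <<'E'
from h import *
for n in('top','scene'):
    c=cam(n,n+'2.png');np.savez(n+'2.npz',**c)
w=cam('wrist','w6.png');np.savez('w6.npz',**w)
a=cv2.imread('pics/scene2.png')[170:400,180:460];b=cv2.imread('pics/w6.png')
cv2.imwrite('pics/pair.png',np.hstack([cv2.resize(a,(400,329)),cv2.resize(b,(400,329))]))
E
```

```text
t 12.6 tcp [ 640.6 -175.4  149. ] q [-0.39  0.52  0.16  1.21 -0.   -0.39] gap 0.0148 F [-0.6 -0.3 -1.9]
to square [-0.03 -0.19  0.02]
```

View pics/pair.png

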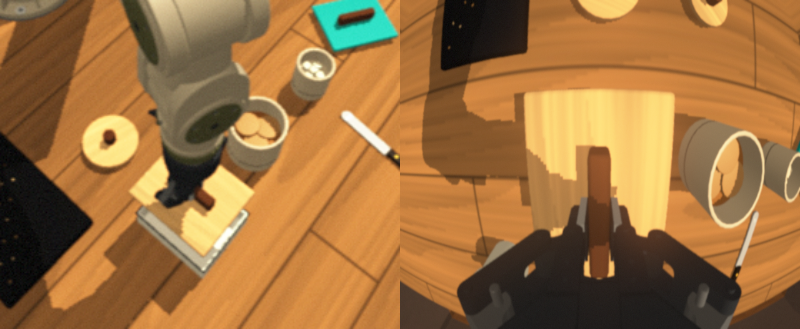

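The scene crop shows the lid level above the box. The wrist view shows the bar gripped at its middle. I'll measure the lid edges against the box rim before lowering.

Run:
```python
from h import *
for n in('top','scene'):
    c=np.load(n+'2.npz');P=cloud(c)*1000;im=c['image'].astype(int)
    near=(abs(P[...,0]-642)<110)&(abs(P[...,1]+175)<90)
    m=near&(P[...,2]>136)&(P[...,2]<150)&(im[...,0]>130)&(im[...,0]-im[...,2]>40)
    b=near&(P[...,2]>40)&(P[...,2]<56)
    for t,k in(('lid',m),('box',b)):
        p=P[k]
        if len(p)>20: print(n,t,len(p),np.percentile(p,[.5,99.5],axis=0).round(1).tolist(),np.median(p[:,2]).round(1))
c=np.load('w2.npz')
p=wray(c,[[232,117],[408,113]],.048)*1000;print('box far rim',p.round(1))
```

```text
top lid 367 [[584.8, -172.9, 137.0], [713.9, -113.5, 149.9]] 143.9
top box 87 [[572.0, -127.1, 41.1], [712.8, -115.6, 54.3]] 48.0
scene lid 2423 [[569.0, -234.8, 138.3], [714.0, -114.7, 147.8]] 144.4
scene box 303 [[570.8, -235.0, 40.8], [715.4, -116.4, 53.7]] 48.8
box far rim [[ 713.1 -116.9   48. ]
 [ 713.1 -234.2   48. ]]
```

The lid is within about 1.5 mm of the box centre. I'll lower it.

step_arm([
  [1,-1,-30,0,0,0,-1],
  [0,0,-30,0,0,0,-1],
  [0,0,-12,0,0,0,-1],
  [0,0,-8,0,0,0,-1],
  [0,0,0,0,0,0,-1],
])

```text
clock: 13.25
tcp_pos: [0.6417, -0.176, 0.0689]
orientation: [-0.002, -0.0, 1.0, 0.0]
wrist_force: [-1.1, 0.7, -1.3]
finger_gap: 0.0157
grip_force: 39.4
```

step_arm([
  [0,0,-4,0,0,0,-1],
  [0,0,-2,0,0,0,-1],
  [0,0,0,0,0,0,-1],
])

```text
clock: 13.55
tcp_pos: [0.6425, -0.1767, 0.0639]
orientation: [-0.001, -0.0, 1.0, -0.0]
wrist_force: [-0.8, -0.8, -1.7]
finger_gap: 0.0152
grip_force: 39.4
```

step_arm([
  [0,0,-1,0,0,0,-1],
  [0,0,0,0,0,0,-1],
])

```text
clock: 13.75
tcp_pos: [0.6426, -0.1769, 0.0631]
orientation: [-0.0, -0.0, 1.0, -0.0]
wrist_force: [-0.4, 0.3, 0.2]
finger_gap: 0.015
grip_force: 39.7
```

Just touching at the expected seat height (63 mm). I'll go 0.5 mm further, release, and rise to the large lid.

step_arm([
  [0,0,-0.7,0,0,0,-1],
  [0,0,0,0,0,0,-0.5],
  [0,0,0,0,0,0,0],
  [0,0,0,0,0,0,0.1],
  [0,0,0,0,0,0,0.1],
])

```text
clock: 14.25
tcp_pos: [0.6421, -0.1766, 0.0615]
orientation: [-0.001, -0.0, 1.0, -0.0]
wrist_force: [0.2, 0.5, 0.2]
finger_gap: 0.0472
grip_force: 0.0
```

step_arm([
  [0,0,15,0,0,0,0.1],
  [0,0,35,0,0,0,0.1],
  [0,0,40,0,0,0,0.1],
  [-35,0,0,0,0,0,0.1],
  [-42,4,0,0,0,0,0.1],
])

```text
clock: 14.75
tcp_pos: [0.5671, -0.1738, 0.1534]
orientation: [0.001, -0.0, 1.0, -0.001]
wrist_force: [-0.9, -0.9, 0.3]
finger_gap: 0.0467
grip_force: 0.0
```

step_arm([
  [-42,4,0,0,0,0,0.1],
  [-42,4,0,0,0,0,0.1],
  [-42,2,0,0,0,0,0.1],
  [-4,0,0,0,0,0,0.1],
  [0,0,0,0,0,0,0.1],
])

```text
clock: 15.25
tcp_pos: [0.4345, -0.1626, 0.1521]
orientation: [-0.001, 0.0, 1.0, -0.0]
wrist_force: [0.8, -0.3, 0.6]
finger_gap: 0.0469
grip_force: 0.0
```

```bash
python3 st.py
python3 - <<'E'
from h import *
for n in('wrist','top','scene'):
    c=cam(n,n+'3.png');np.savez(n+'3.npz',**c)
    if n!='wrist':
        P=cloud(c)*1000;im=c['image'].astype(int)
        p=P[(abs(P[...,0]-642)<110)&(abs(P[...,1]+175)<90)&(P[...,2]>53)&(P[...,2]<66)]
        print(n,np.percentile(p,[.5,99.5],axis=0).round(1).tolist(),np.median(p[:,2]).round(1),len(p),p[:,2].std().round(2))
E
python3 bar.py wrist3 150 480 20 245
```

```text
t 15.25 tcp [ 434.5 -162.6  152.1] q [-0.53  0.14 -0.37  1.06 -0.   -0.53] gap 0.0469 F [ 0.8 -0.3  0.6]
to square [ 0.04 -0.07  0.05]
top [[568.4, -235.4, 53.3], [713.4, -115.2, 64.8]] 58.3 1395 2.59
scene [[570.7, -236.7, 54.1], [715.9, -116.1, 63.2]] 58.4 3014 1.66
0.044 (150, 20, 74, 225) rect [ 376.9 -280.8   80.   212.8   85.7] circ [ 375.4 -303.   107.7]
0.02 (266, 137, 109, 108) rect [ 435.1 -160.2   99.3  103.2   84. ] circ [ 435.  -161.4   51.7]
```

View pics/wrist3.png

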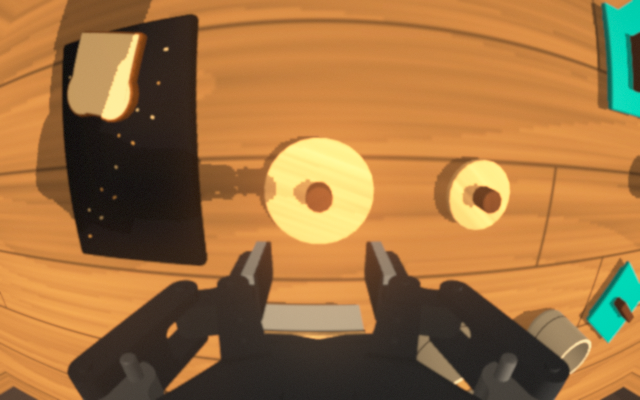

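The box lid is seated: flange top at 58.3 mm against 58 expected, and centred. The wrist view shows the large lid at (320,190), which rays put at (435, -161). I'll grasp it.

step_arm([
  [0.5,1,-40,0,0,0,0.1],
  [0,0,-40,0,0,0,0.1],
  [0,0,-32,0,0,0,0.1],
  [0,0,-16,0,0,0,0.1],
  [0,0,0,0,0,0,0.1],
])

```text
clock: 15.9
tcp_pos: [0.4349, -0.1607, 0.021]
orientation: [-0.003, -0.0, 1.0, 0.001]
wrist_force: [-0.0, 0.6, 1.2]
finger_gap: 0.047
grip_force: 0.0
```

step_arm([
  [0,0,0,0,0,0,-0.2],
  [0,0,0,0,0,0,-0.6],
  [0,0,0,0,0,0,-1],
  [0,0,0,0,0,0,-1],
  [0,0,0,0,0,0,-1],
])

```text
clock: 16.4
tcp_pos: [0.4368, -0.1622, 0.0247]
orientation: [0.0, -0.0, 1.0, -0.001]
wrist_force: [0.9, 0.5, 5.1]
finger_gap: 0.0222
grip_force: 39.7
```

step_arm([
  [0,0,15,0,0,0,-1],
  [0,0,35,0,0,0,-1],
  [0,0,40,0,0,0,-1],
  [0,0,40,0,0,0,-1],
  [0,0,0,0,0,0,-1],
])

```text
clock: 16.9
tcp_pos: [0.4385, -0.1633, 0.159]
orientation: [0.003, -0.0, 1.0, -0.003]
wrist_force: [0.6, -0.9, -0.7]
finger_gap: 0.0224
grip_force: 39.4
```

```bash
python3 st.py
```

```text
t 16.9 tcp [ 438.5 -163.3  159. ] q [-0.53  0.14 -0.36  1.06 -0.   -0.53] gap 0.0224 F [ 0.6 -0.9 -0.7]
to square [ 0.3   0.35 -0.02]
```

step_arm([
  [14,11,0,0,0,0,-1],
  [28,22,0,0,0,0,-1],
  [28,22,0,0,0,0,-1],
  [28,22,0,0,0,0,-1],
  [28,22,0,0,0,0,-1],
])

```text
clock: 17.4
tcp_pos: [0.5619, -0.0615, 0.1527]
orientation: [-0.002, -0.0, 1.0, -0.0]
wrist_force: [-0.0, -0.4, -0.6]
finger_gap: 0.0224
grip_force: 39.4
```

step_arm([
  [28,22,0,0,0,0,-1],
  [25,21,0,0,0,0,-1],
  [16,14,0,0,0,0,-1],
  [10,8,0,0,0,0,-1],
  [0,0,0,0,0,0,-1],
])

```text
clock: 17.9
tcp_pos: [0.641, 0.0037, 0.152]
orientation: [-0.002, -0.001, 1.0, -0.0]
wrist_force: [-0.7, -0.1, -1.2]
finger_gap: 0.0229
grip_force: 39.4
```

```bash
cat > chk.py <<'E'
from h import *
import sys
x0,y0,zl,zj,rl,rj=map(float,sys.argv[1:7])
for n in('top','scene'):
    c=cam(n,n+sys.argv[7]+'.png');P=cloud(c)*1000;im=c['image'].astype(int)
    near=np.hypot(P[...,0]-x0,P[...,1]-y0)<65
    beech=(im[...,0]>120)&(im[...,0]-im[...,2]>40)
    for t,k in(('lid',near&(abs(P[...,2]-zl)<6)&beech),('jar',near&(abs(P[...,2]-zj)<5))):
        p=P[k]
        if len(p)>20: print(n,t,len(p),np.percentile(p,[1,99],axis=0).round(1).tolist(),np.round(np.hstack(cv2.minEnclosingCircle(p[:,:2].astype(np.float32))),1),p[:,2].mean().round(1))
E
python3 st.py; python3 chk.py 640 2.5 150 104 51 50 4
```

```text
t 17.9 tcp [641.    3.7 152. ] q [-0.12  0.47  0.09  1.19 -0.   -0.12] gap 0.0229 F [-0.7 -0.1 -1.2]
to square [ 0.   -0.21 -0.12]
scene lid 865 [[591.2, -45.5, 144.3], [687.1, 47.3, 150.8]] [639.    3.2  51. ] 147.5
scene jar 148 [[599.7, -46.8, 99.2], [689.8, 21.6, 107.8]] [ 6.42e+02 -2.00e-01  4.94e+01] 104.0
```

The lid is held level and centred on the jar to about 2 mm. I'll lower it.

step_arm([
  [1.5,0,-15,0,0,0,-1],
  [0,0,-10,0,0,0,-1],
  [0,0,-4,0,0,0,-1],
  [0,0,-2,0,0,0,-1],
  [0,0,0,0,0,0,-1],
])

```text
clock: 18.5
tcp_pos: [0.6419, 0.0021, 0.1226]
orientation: [-0.001, 0.0, 1.0, -0.0]
wrist_force: [-0.0, -0.7, -1.2]
finger_gap: 0.0225
grip_force: 39.4
```

step_arm([
  [0,0,-2,0,0,0,-1],
  [0,0,0,0,0,0,-1],
])

```text
clock: 18.7
tcp_pos: [0.6423, 0.0024, 0.1209]
orientation: [-0.001, -0.0, 1.0, -0.0]
wrist_force: [-0.7, -0.1, -0.3]
finger_gap: 0.0227
grip_force: 39.4
```

step_arm([
  [0,0,-1,0,0,0,-1],
  [0,0,0,0,0,0,-1],
])

```text
clock: 18.9
tcp_pos: [0.6423, 0.0024, 0.1198]
orientation: [-0.001, -0.0, 1.0, -0.0]
wrist_force: [0.1, -0.4, -1.0]
finger_gap: 0.0225
grip_force: 39.5
```

step_arm([
  [0,0,-1,0,0,0,-1],
  [0,0,0,0,0,0,-1],
])

```text
clock: 19.1
tcp_pos: [0.6423, 0.0024, 0.1198]
orientation: [-0.001, -0.0, 1.0, -0.0]
wrist_force: [-1.7, -0.3, 5.2]
finger_gap: 0.0222
grip_force: 40.0
```

step_arm([
  [0,0,-0.5,0,0,0,-1],
  [0,0,0,0,0,0,-1],
])

```text
clock: 19.3
tcp_pos: [0.6424, 0.0024, 0.1197]
orientation: [-0.0, -0.0, 1.0, -0.0]
wrist_force: [-3.3, 0.5, 8.5]
finger_gap: 0.0224
grip_force: 40.2
```

Seated. I'll release and go to the small lid.

step_arm([
  [0,0,1,0,0,0,-0.6],
  [0,0,0,0,0,0,-0.2],
  [0,0,0,0,0,0,0.1],
  [0,0,0,0,0,0,0.1],
  [0,0,0,0,0,0,0.1],
])

```text
clock: 19.8
tcp_pos: [0.6421, 0.0024, 0.1189]
orientation: [-0.001, -0.0, 1.0, -0.0]
wrist_force: [0.1, -0.2, -0.1]
finger_gap: 0.0472
grip_force: 0.0
```

step_arm([
  [0,0,10,0,0,0,0.1],
  [0,0,30,0,0,0,0.1],
  [-20,0,5,0,0,0,0.1],
  [-40,0,0,0,0,0,0.1],
  [-42,0,0,0,0,0,0.1],
])

```text
clock: 20.3
tcp_pos: [0.5401, 0.0023, 0.165]
orientation: [-0.0, -0.0, 1.0, -0.0]
wrist_force: [-0.2, -0.1, 0.3]
finger_gap: 0.0475
grip_force: 0.0
```

step_arm([
  [-42,0,0,0,0,0,0.1],
  [-40,0,0,0,0,0,0.1],
  [-20,0,0,0,0,0,0.1],
  [0,0,0,0,0,0,0.1],
  [0,0,0,0,0,0,0.1],
])

```text
clock: 20.8
tcp_pos: [0.4392, 0.0022, 0.1653]
orientation: [0.0, -0.0, 1.0, -0.0]
wrist_force: [0.9, -0.4, -0.5]
finger_gap: 0.0471
grip_force: 0.0
```

```bash
python3 st.py; python3 chk.py 640 2.5 115 104 51 50 5
python3 - <<'E'
from h import *
c=cam('wrist','w7.png');np.savez('w7.npz',**c)
E
python3 bar.py w7 150 480 20 245
```

```text
t 20.8 tcp [439.2   2.2 165.3] q [-0.18  0.09 -0.41  1.08 -0.   -0.18] gap 0.0471 F [ 0.9 -0.4 -0.5]
to square [ 0.05  0.04 -0.01]
top lid 704 [[592.0, -43.7, 109.8], [686.6, 49.4, 120.2]] [640.    2.6  50.9] 115.2
scene lid 1175 [[594.0, -45.7, 110.4], [689.2, 51.0, 118.8]] [641.8   3.3  51.6] 115.2
scene jar 51 [[608.2, -47.2, 99.7], [690.6, 5.4, 108.8]] [649.  -12.7  46.6] 103.6
0.044 (150, 162, 60, 48) rect [ 430.7 -130.5   66.4   46.6   87.7] circ [ 433.8 -133.    35.9]
0.044 (150, 150, 44, 9) rect [ 399.4 -134.2   46.9    7.    89.8] circ [ 400.6 -134.2   23.5]
0.02 (281, 148, 76, 75) rect [436.9   2.9  72.4  73.   90. ] circ [437.1   2.9  37.1]
```

View pics/w7.png

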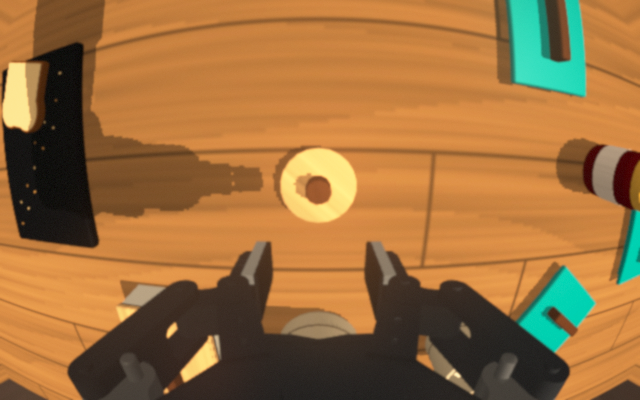

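The large lid is seated: top at 115.2 mm (115 expected), and centred. The small lid is at (319,185), which rays put at (437, 2.9).

step_arm([
  [-1.5,0.6,-45,0,0,0,0.1],
  [0,0,-45,0,0,0,0.1],
  [0,0,-35,0,0,0,0.1],
  [0,0,-16,0,0,0,0.1],
  [0,0,0,0,0,0,0.1],
])

```text
clock: 21.45
tcp_pos: [0.4351, 0.0033, 0.0205]
orientation: [-0.004, -0.0, 1.0, 0.0]
wrist_force: [-0.4, -0.6, -0.5]
finger_gap: 0.047
grip_force: 0.0
```

step_arm([
  [0,0,0,0,0,0,-0.2],
  [0,0,0,0,0,0,-0.6],
  [0,0,0,0,0,0,-1],
  [0,0,0,0,0,0,-1],
  [0,0,0,0,0,0,-1],
])

```text
clock: 21.95
tcp_pos: [0.438, 0.0028, 0.0242]
orientation: [0.0, -0.0, 1.0, -0.0]
wrist_force: [0.4, 0.1, 6.1]
finger_gap: 0.0223
grip_force: 39.5
```

step_arm([
  [0,0,15,0,0,0,-1],
  [0,0,35,0,0,0,-1],
  [0,0,40,0,0,0,-1],
  [0,0,30,0,0,0,-1],
  [0,0,0,0,0,0,-1],
])

```text
clock: 22.45
tcp_pos: [0.4394, 0.0025, 0.1473]
orientation: [0.003, -0.0, 1.0, -0.001]
wrist_force: [1.3, -0.3, -0.0]
finger_gap: 0.0228
grip_force: 39.3
```

```bash
python3 st.py
```

```text
t 22.45 tcp [439.4   2.5 147.3] q [-0.18  0.09 -0.44  1.03 -0.   -0.18] gap 0.0228 F [ 1.3 -0.3 -0. ]
to square [ 0.1   0.32 -0.02]
```

step_arm([
  [14,12,0,0,0,0,-1],
  [28,24,0,0,0,0,-1],
  [28,24,0,0,0,0,-1],
  [28,24,0,0,0,0,-1],
  [28,24,0,0,0,0,-1],
])

```text
clock: 22.95
tcp_pos: [0.5628, 0.112, 0.1418]
orientation: [-0.002, -0.0, 1.0, -0.0]
wrist_force: [0.9, 0.3, 0.4]
finger_gap: 0.0225
grip_force: 39.3
```

step_arm([
  [28,24,0,0,0,0,-1],
  [28,22,0,0,0,0,-1],
  [18,14,0,0,0,0,-1],
  [9,8,0,0,0,0,-1],
  [0,0,0,0,0,0,-1],
])

```text
clock: 23.45
tcp_pos: [0.6458, 0.18, 0.141]
orientation: [-0.002, -0.001, 1.0, -0.0]
wrist_force: [-0.3, -0.6, -0.7]
finger_gap: 0.0223
grip_force: 39.3
```

```bash
python3 st.py; python3 chk.py 647 178.7 140 84 37 36 6
```

```text
t 23.45 tcp [645.8 180.  141. ] q [0.15 0.54 0.17 1.2  0.   0.15] gap 0.0223 F [-0.3 -0.6 -0.7]
to square [ 0.03 -0.24 -0.1 ]
scene lid 312 [[610.7, 143.9, 134.3], [679.8, 209.9, 141.8]] [645.3 178.4  36.7] 137.1
scene jar 104 [[613.7, 142.4, 80.0], [682.6, 199.1, 87.7]] [647.9 177.1  35.8] 83.8
```

step_arm([
  [1.5,0,-15,0,0,0,-1],
  [0,0,-15,0,0,0,-1],
  [0,0,-5,0,0,0,-1],
  [0,0,-3,0,0,0,-1],
  [0,0,0,0,0,0,-1],
])

```text
clock: 24.05
tcp_pos: [0.6468, 0.1786, 0.1052]
orientation: [-0.001, 0.0, 1.0, -0.0]
wrist_force: [-0.8, -0.7, -1.1]
finger_gap: 0.0228
grip_force: 39.3
```

step_arm([
  [0,0,-2,0,0,0,-1],
  [0,0,0,0,0,0,-1],
])

```text
clock: 24.25
tcp_pos: [0.6474, 0.179, 0.1036]
orientation: [-0.001, -0.0, 1.0, -0.0]
wrist_force: [-0.1, -0.9, -0.4]
finger_gap: 0.0225
grip_force: 39.3
```

step_arm([
  [0,0,-1,0,0,0,-1],
  [0,0,0,0,0,0,-1],
])

```text
clock: 24.45
tcp_pos: [0.6472, 0.179, 0.1023]
orientation: [-0.001, -0.0, 1.0, -0.0]
wrist_force: [0.1, 0.3, -1.5]
finger_gap: 0.0224
grip_force: 39.3
```

step_arm([
  [0,0,-1.5,0,0,0,-1],
  [0,0,0,0,0,0,-1],
])

```text
clock: 24.65
tcp_pos: [0.647, 0.179, 0.1004]
orientation: [-0.001, -0.0, 1.0, -0.0]
wrist_force: [-0.1, -0.5, -0.3]
finger_gap: 0.0221
grip_force: 39.3
```

step_arm([
  [0,0,-1,0,0,0,-1],
  [0,0,0,0,0,0,-1],
])

```text
clock: 24.85
tcp_pos: [0.6471, 0.179, 0.0995]
orientation: [-0.001, -0.0, 1.0, -0.0]
wrist_force: [0.2, 0.0, -0.6]
finger_gap: 0.0228
grip_force: 39.3
```

step_arm([
  [0,0,-1,0,0,0,-1],
  [0,0,0,0,0,0,-1],
])

```text
clock: 25.05
tcp_pos: [0.6473, 0.179, 0.0994]
orientation: [-0.001, -0.0, 1.0, -0.0]
wrist_force: [-1.1, 0.1, 4.1]
finger_gap: 0.0224
grip_force: 39.5
```

Seated on contact. I'll release, retreat and check everything.

step_arm([
  [0,0,0.5,0,0,0,-0.6],
  [0,0,0,0,0,0,-0.2],
  [0,0,0,0,0,0,0.1],
  [0,0,0,0,0,0,0.1],
  [0,0,0,0,0,0,0.1],
])

```text
clock: 25.55
tcp_pos: [0.6471, 0.179, 0.099]
orientation: [-0.001, -0.0, 1.0, -0.0]
wrist_force: [-0.1, -0.1, 1.0]
finger_gap: 0.0471
grip_force: 0.0
```

step_arm([
  [0,0,10,0,0,0,0.1],
  [0,0,40,0,0,0,0.1],
  [0,0,40,0,0,0,0.1],
  [-40,0,20,0,0,0,0.1],
  [-42,0,0,0,0,0,0.1],
])

```text
clock: 26.05
tcp_pos: [0.5677, 0.1793, 0.2136]
orientation: [0.003, 0.0, 1.0, 0.001]
wrist_force: [0.7, -0.3, 0.5]
finger_gap: 0.047
grip_force: 0.0
```

step_arm([
  [-42,0,0,0,0,0,0.1],
  [-40,0,0,0,0,0,0.1],
  [-20,0,0,0,0,0,0.1],
  [0,0,0,0,0,0,0.1],
  [0,0,0,0,0,0,0.1],
])

```text
clock: 26.55
tcp_pos: [0.464, 0.1792, 0.2103]
orientation: [0.0, -0.0, 1.0, 0.0]
wrist_force: [0.3, -0.0, -0.5]
finger_gap: 0.047
grip_force: 0.0
```

```bash
python3 st.py; python3 chk.py 647 178.7 95 84 37 36 7; python3 chk.py 640 2.5 115 104 51 50 8
python3 - <<'E'
from h import *
for n in('top','scene'):
    P=cloud(cam(n))*1000
    p=P[(abs(P[...,0]-642)<110)&(abs(P[...,1]+175)<90)&(P[...,2]>53)&(P[...,2]<63)]
    A=np.c_[p[:,:2]-p[:,:2].mean(0),np.ones(len(p))];print(n,'boxlid',np.percentile(p,[.5,99.5],axis=0).round(1).tolist(),'tilt/z',np.linalg.lstsq(A,p[:,2],rcond=None)[0].round(3))
E
```

```text
t 26.55 tcp [464.  179.2 210.3] q [ 0.21  0.17 -0.19  1.21 -0.    0.21] gap 0.047 F [ 0.3 -0.  -0.5]
to square [-0.01  0.03 -0.03]
top lid 284 [[611.5, 143.7, 89.7], [681.3, 212.6, 100.6]] [645.5 179.1  37. ] 95.2
scene lid 442 [[613.1, 143.4, 89.8], [682.2, 214.3, 98.9]] [645.7 179.8  38.3] 94.9
scene jar 46 [[623.2, 143.3, 79.1], [681.8, 171.5, 88.7]] [652.3 162.5  31.5] 84.0
top lid 715 [[590.6, -43.9, 109.6], [686.8, 49.4, 120.4]] [640.4   2.7  51.5] 115.2
scene lid 1178 [[594.2, -46.0, 110.7], [688.9, 50.9, 118.9]] [640.8   3.1  51.2] 115.1
scene jar 58 [[608.7, -47.3, 99.2], [690.7, 4.4, 108.7]] [649.1 -12.6  46.4] 103.1
top boxlid [[568.5, -235.4, 53.2], [713.6, -115.2, 62.9]] tilt/z [ 2.0000e-03 -1.0000e-03  5.8094e+01]
scene boxlid [[570.7, -236.6, 54.1], [715.9, -116.1, 62.0]] tilt/z [-3.0000e-03  1.0000e-03  5.8365e+01]
```

View pics/scene8.png

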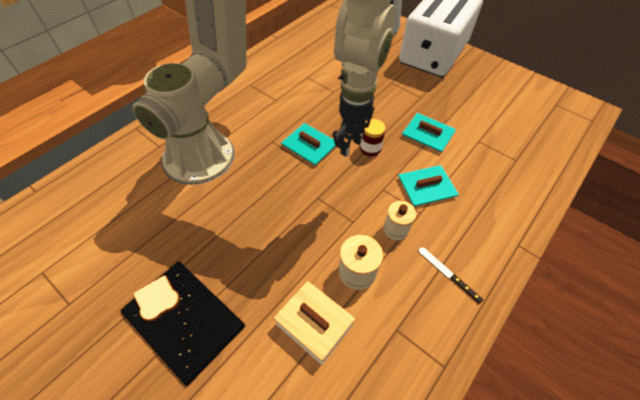

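The scene view shows the box lid at (315,320), the large lid at (361,250) and the small lid at (400,212), all seated level and centred. Flange tops measure 58, 115 and 95 mm as expected. Slice and jam are undisturbed, and the gripper is free of everything.

```bash
python3 -c "
from workcell import *
print(hand_in())"
```

```text
the job is handed in; nothing more can be done
None
```

The job is handed in after about 27 s of robot time: both rusks lie side by side in the box, and the box and both jars are closed with their lids at the expected seat heights, though no verdict came back.

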